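# Weigh a cast hanging bracket on the counter spring scale

### The arm

A 6-joint arm with a two-finger parallel gripper is mounted at the origin on the work surface; the furniture and walls round the work are solid. World frame = base frame: x ahead of the robot, y to its left, z up, the work surface at z = 0. Lengths are in m, angles in degrees, forces in N, time in s.
With the tool pointing down it reaches from about 0.4 to 0.825 m from the base axis. Payload 7 kg.
Tool frame: the origin (TCP) lies midway between the tips of the shut fingers; the grasp point (between the pads) lies r.grip_depth behind it (r.grip_depth is the distance from the TCP to the grasp point, in m); z points along the fingers, y is the line along which they close (so a half turn about z gives the same grasp; the last joint's range is limited). The gripper opens to 88 mm and grips with 3 to 60 N. Pads are 19 mm wide; open, the fingers measure 130 mm over their backs; the gripper's body (78 mm by 193 mm) begins 47 mm behind the grasp point.
Start: joints at [80.449, 20.546, 0.682, 0, -70.136, -16.507], TCP at [0.297, 0.606, 0.227] pointing down, gripper open.
Joint ranges: [-176.03, 176.03], [-82.01, 121.73], [-58.28, 71.71], [-173.87, 95.51], [-174.79, -0.11], [-173.66, 173.66]. Speed limits (degrees/s): [136.94, 136.94, 172.46, 180, 180, 180].

### API

Orientations are given as [roll, pitch, yaw] about the fixed x, y, z axes, in that order (R = Rz(yaw) Ry(pitch) Rx(roll)).
In Python, from plant import r gives the robot as it stands.
- The arm moves only by the shell command python3 drive.py FILE [OPENING] [FORCE], which reads ROWS from the file FILE. ROWS is 1 to 12 rows, one to a line, with the numbers parted by commas; each row has 6 numbers: dx, dy, dz in m, then a rotation vector rx, ry, rz in degrees; each row is the pose to reach, as a shift and turn from the pose commanded when the command began, along the tool's axes at that moment; what a row does not reach only later rows make up. A row lasts 1/12 s, in which the tool goes at most 0.0417 m and 7.16 degrees, less where a joint would pass 70% of its speed; a pose out of reach is approached as far as the arm can. OPENING is the finger opening in m, set as the command begins (- or left out keeps the last). The fingers move at their own pace and stop on an object; FORCE is the grip in N (left out, the last holds). Time passes only in rows, so rows that do not move let the fingers close. It prints the time, the measured TCP pose, the force, the opening and the grip force at its end. Input that does not fit is refused with a message, and nothing moves.
- r.get_state(): the state, without advancing time (a new reading comes with each control period).
- r.capture(name): name is "scene" or "side" or "wrist"; returns a dict with "frame" (384x512x3 uint8, red, green, blue), "z_map" (384x512 float32, m along the optical axis (not along the pixel's ray), 0 where there is no reading), "fx", "fy", "cx", "cy" (pixels), "D" ([k1, k2, p1, p2, k3] as OpenCV has them; the pictures are not rectified), "cam_to_world" (4x4, takes a point from camera to world coordinates). Camera axes: x right, y down, z forward; pixel columns grow to the right and rows downward; lengths in m; the calibration is good to about 2 mm. A picture is of the moment at which its call begins.
- r.close_job(): hands the job in; it is judged then, once.
The state is a dict: "time_s": time; "joints": joint angles; "qd": joint speeds; "joint_torque": joint torques, N m; "tcp_pos": TCP position; "eef_rot": TCP orientation; "contact_force": force on the tool from outside, world axes, zero at the start; "moment": the same for the moment, N m; "gripper_width": finger opening in m; "gripper_force": force on a finger pad.
Only numpy, scipy, OpenCV 4.12 (cv2) and the standard library are available. Lean on these libraries where they do the work, as an engineer would, in place of code of your own. Each camera call takes 0.05 s, during which the arm holds its last target. There are 200 camera calls.

### The job

Weigh the cast bracket on the counter's spring scale. First draw the scale's maximum marker back up to zero by its knob, gently, just until it meets the pointer, and then keep off it; next hang the bracket by its eye on the scale's hook, easing the weight over so slowly that the scale sinks without jerk or overshoot, and let go only when the scale carries it. Leave the bracket hanging still, with the marker agreeing with the pointer to within one 3 mm graduation, and do not disturb the other loose things on the counter.

Things in the scene. Friction and masses are not known exactly. Their poses are not given: they have to be found in the camera images.
- scale: Counter spring scale, fixed: grey housing 50 x 92 mm, top 240 mm above the counter, on a dark base plate (about 125 x 120 mm, 14 mm thick). Origin under the housing's centre on the counter; z up; the graduated front face looks along its -x, 25 mm before the origin. The steel hook arm comes out of the middle of that face along -x; the maximum marker's knob stands on top, 34 mm to +y of the centre.
- carriage (a joint): Slide of the spring-borne carriage with the pointer bar and hook: 0 = no load (top stop), grows downwards in m as the hook sinks; spring 90 N/m (109 mm per kg), lightly damped: it bobs after a jerk (sinking faster than 0.07 m/s is a jerk); bottom stop at 0.074. It is the scale's reading. The bracket's unknown mass is 0.2 to 0.62 kg.
- marker (a joint): Slide of the brass maximum marker (left slot of the face) with its rod and knob: 0 = zero, touching the unloaded pointer; grows downwards in m, starts at an old reading of 0.02 to 0.058. The sinking pointer pushes it down; light friction (0.1 N) keeps it at the deepest reading. Pulled up by the knob it stops hard under the pointer; the mechanism bears 15 N there, the hook 14 N.
- knob_grip (a point): On the axis of the black knob of the maximum marker (upright cylinder, diameter 16 mm, 28 mm tall, on a thin upright rod), 8 mm under its top: the height to pinch it, from above. 338 mm above the counter when the marker is at zero, lower by the marker's value.
- pointer_edge (a point): Underside of the left end of the pointer bar on the face, which pushes the marker. Axes as the scale's.
- marker_edge (a point): Upper edge of the marker, which touches the pointer_edge when they agree. Axes as the scale's.
- hook_seat (a point): Top of the bar in the lowest part of the hook's seat, where the eye shall hang (its centre then 14 mm below). The hook: round steel bar, diameter 7 mm, axis 210 mm high at no load, 76 mm straight out of the face along the scale's -x, a 6 mm dip (this seat, 93 mm before the face, point 207.5 mm high), then up to its tip, open to -x and above. Axes as the scale's; sinks with the carriage.
- hook_tip (a point): Top of the hook's upturned tip: 19 mm farther to -x than the seat and 13 mm higher.
- cast_bracket: Dark cast-metal hanging bracket standing upright on its foot: foot flange 56 x 84 x 9 mm (x, y, z), ribbed web 40 mm wide, on top a round eye (ring) with its hole along the bracket's x. Total height 113 mm; origin under the foot's centre, z up; the same turned half round. Mass hidden, 0.2 to 0.62 kg.
- bracket_eye (a point): Centre of the eye, 88 mm above the bracket's underside: hole diameter 28 mm along x, ring 14 mm thick in x and 50 mm outside, with two flats 52 mm apart across y to grip from above (fingers then straddle the hook's bar). Axes as the bracket's.
- pail: Bystander: cream plastic pail 60 x 75 x 62 mm, origin under its centre.
- paint_jar: Bystander: round paint jar with white lid, diameter 68, height 61 mm, origin under its centre.
- paint_tube: Bystander: lying white paint tube 34 x 122 x 25 mm, origin under its centre.
- rubber_block: Bystander: eraser 23 x 56 x 13 mm, origin under its centre.
- carton: Bystander: lying dark carton 150 x 38 x 38 mm, origin under its centre.

How it is judged:
By the outcome, as a careful person would: the job done as asked, in the order asked, and still so for the second after the job is handed in, with the robot touching nothing.
It also fails if it takes over 72 s, if anything falls off the work surface, if the arm or the gripper's body presses on something with over 40 N, if the wrist force passes 120 N, or if a joint passes its speed limit or range.

## Working session

There is one attempt and no reset: what is moved stays moved. The work goes in short steps, Python scripts to look and compute and a shell command to move; the robot and the scene stay as the last step left them, time stands still between calls to the robot, and variables do not carry over. Pictures are saved under pics/ and viewed, at most 12 in all, crops included, and the job is handed in when it is done.

```bash
ls; mkdir -p pics
cat > h.py <<'E'
import numpy as np, cv2
from plant import r
from scipy.spatial.transform import Rotation as R
def cap(n,save=None):
    c=r.capture(n)
    if save: cv2.imwrite('pics/'+save,c['frame'][:,:,::-1])
    c['K']=np.array([[c['fx'],0,c['cx']],[0,c['fy'],c['cy']],[0,0,1]]);c['D']=np.array(c['D'],float);c['T']=np.array(c['cam_to_world']);return c
def ray(c,uv):
    p=cv2.undistortPoints(np.array(uv,float).reshape(-1,1,2),c['K'],c['D']).reshape(-1,2)
    d=np.c_[p,np.ones(len(p))]@c['T'][:3,:3].T
    return c['T'][:3,3],d
def plane(c,uv,z):
    o,d=ray(c,uv);return o+d*((z-o[2])/d[:,2])[:,None]
def dep(c,uv):
    o,d=ray(c,uv);z=np.array([c['z_map'][int(round(v)),int(round(u))] for u,v in uv]);return o+d*z[:,None]
def tri(c1,u1,c2,u2):
    o1,d1=ray(c1,[u1]);o2,d2=ray(c2,[u2]);A=np.c_[d1[0],-d2[0]];s=np.linalg.lstsq(A,o2-o1,rcond=None)[0]
    a=o1+s[0]*d1[0];b=o2+s[1]*d2[0];return (a+b)/2,np.linalg.norm(a-b)
def project(c,P):
    T=np.linalg.inv(c['T']);q=cv2.projectPoints(np.array(P,float).reshape(-1,3),cv2.Rodrigues(T[:3,:3])[0],T[:3,3],c['K'],c['D'])[0];return q.reshape(-1,2)
def cloud(c):
    h,w=c['z_map'].shape;u,v=np.meshgrid(np.arange(w),np.arange(h));o,d=ray(c,np.c_[u.ravel(),v.ravel()])
    return (o+d*c['z_map'].reshape(-1,1)).reshape(h,w,3)
def st():
    s=r.get_state();print({k:np.round(s[k],4).tolist() for k in ('time_s','joints','tcp_pos','eef_rot','contact_force','gripper_width','gripper_force')});return s
E
python3 - <<'E'
from h import *
st();print(r.grip_depth)
ims=[]
for n in('scene','side','wrist'):
    c=cap(n,n+'0.png');print(n,np.round(c['T'],3).tolist(),c['fx'])
E
```

```text
drive.py
pics
plant.py
{'time_s': 0.0, 'joints': [80.4483, 20.5887, 0.634, -0.0216, -70.1358, -16.5077], 'tcp_pos': [0.2963, 0.6059, 0.2257], 'eef_rot': [179.9074, -0.0063, -26.0667], 'contact_force': [0.5584, -0.2619, 0.0098], 'gripper_width': 0.0878, 'gripper_force': 0.0}
0.0188
scene [[0.864, -0.315, 0.393, 0.124], [-0.504, -0.553, 0.664, -0.351], [0.008, -0.771, -0.637, 0.769], [0.0, 0.0, 0.0, 1.0]] 448.6756060241124
side [[0.944, 0.208, -0.256, 0.729], [0.33, -0.613, 0.718, -0.476], [-0.008, -0.762, -0.648, 0.823], [0.0, 0.0, 0.0, 1.0]] 408.5775570060541
wrist [[-0.44, -0.869, -0.227, 0.356], [-0.898, 0.426, 0.11, 0.577], [0.001, 0.253, -0.968, 0.383], [0.0, 0.0, 0.0, 1.0]] 338.3323941522954
```

View pics/scene0.png

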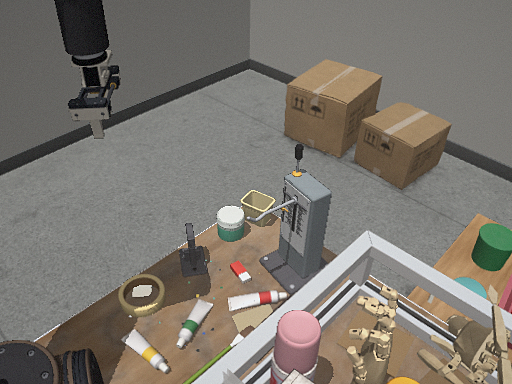

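View pics/side0.png

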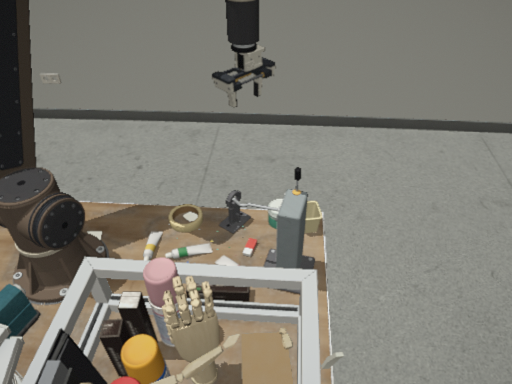

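Scene: knob at (298,151), housing top (307,183), hook from about (297,201) to (250,219), bracket at (190,250). Side: knob (297,173), hook about (242,205)-(284,210), bracket (235,212). I'll zoom both into one picture.

Run:
```python
from h import *
a=cv2.imread('pics/scene0.png')[130:300,165:340];b=cv2.imread('pics/side0.png')[155:285,215:335]
A=cv2.resize(a,(400,389),interpolation=3) if 0 else cv2.resize(a,None,fx=2.4,fy=2.4,interpolation=2);B=cv2.resize(b,None,fx=3.1,fy=3.1,interpolation=2)
H=max(A.shape[0],B.shape[0]);o=np.zeros((H,A.shape[1]+B.shape[1],3),np.uint8);o[:A.shape[0],:A.shape[1]]=A;o[:B.shape[0],A.shape[1]:]=B
print(o.shape,A.shape,B.shape);cv2.imwrite('pics/z0.png',o)
for n in('scene','side'):
    c=cap(n);P=cloud(c);f=c['frame'].astype(int)
    v=c['z_map']>0
    # housing top
    m=v&(abs(P[...,2]-.240)<.004)&(P[...,0]>.3)&(P[...,0]<.9)&(P[...,1]>-.1)&(P[...,1]<.75)&(f.max(2)<170)
    q=P[m];print(n,'top',len(q),q.mean(0) if len(q) else 0,q.min(0),q.max(0))
    if len(q)>20: print(cv2.minAreaRect((q[:,:2]*1000).astype(np.float32)))
    dark=v&(f.max(2)<60)
    k=dark&(P[...,2]>.255)&(P[...,2]<.36)&(np.abs(P[...,:2]-q[:,:2].mean(0)).max(2)<.08)
    if k.any(): print('knob',k.sum(),P[k].mean(0),P[k].min(0),P[k].max(0),np.argwhere(k).min(0),np.argwhere(k).max(0))
    w=slice(215,285),slice(165,225)
    if n=='side': w=slice(185,240),slice(215,255)
    mm=np.zeros_like(v);mm[w]=True
    q=P[dark&mm&(P[...,2]>.012)];print('br',len(q),q.mean(0),np.percentile(q,[2,98],axis=0))
    q=P[dark&mm&(P[...,2]>.004)&(P[...,2]<.0125)];print('foot',len(q),cv2.minAreaRect((q[:,:2]*1000).astype(np.float32)))
    q=P[dark&mm&(P[...,2]>.06)];print('eye',len(q),q.mean(0),q.max(0),cv2.minAreaRect((q[:,:2]*1000).astype(np.float32)))
```

```text
(408, 792, 3) (408, 420, 3) (403, 372, 3)
scene top 674 [0.56934453 0.16747219 0.23951339] [0.32985542 0.12623877 0.23600294] [0.59782081 0.64813727 0.24349104]
((475.9354553222656, 394.7105712890625), (70.73054504394531, 580.2223510742188), 23.18437957763672)
knob 108 [0.56686105 0.20414651 0.29555485] [0.56166511 0.198063   0.25893956] [0.57743576 0.21209831 0.30787225] [144 295] [166 303]
br 205 [0.36719432 0.29045695 0.04547838] [[0.35484098 0.27663211 0.01276518]
 [0.38595159 0.31943314 0.10529175]]
foot 86 ((371.6905822753906, 300.8656005859375), (80.85259246826172, 54.32167434692383), 72.31855010986328)
eye 55 [0.36579574 0.28812518 0.08460532] [0.38021871 0.32747486 0.11320828] ((371.3201599121094, 300.78204345703125), (53.31497573852539, 14.123194694519043), 72.24765014648438)
side top 269 [0.55994426 0.19665816 0.23864392] [0.30923381 0.12501108 0.23601239] [0.598962   0.65259222 0.24396299]
((467.11785888671875, 394.5845947265625), (72.47235107421875, 591.570556640625), 25.278594970703125)
knob 67 [0.5719472  0.20197742 0.2960177 ] [0.56585845 0.1979318  0.28101559] [0.57771259 0.21145904 0.30650943] [167 295] [179 300]
br 208 [0.37588625 0.29340801 0.05089518] [[0.36340877 0.27585531 0.01296315]
 [0.38863977 0.31644476 0.10200132]]
foot 21 ((374.77142333984375, 300.0445556640625), (65.36931610107422, 14.766973495483398), 69.63570404052734)
eye 67 [0.37597839 0.29576916 0.0829707 ] [0.38510143 0.31776363 0.10664039] ((375.1090087890625, 296.60662841796875), (45.52796173095703, 12.033698081970215), 66.01814270019531)
```

View pics/z0.png

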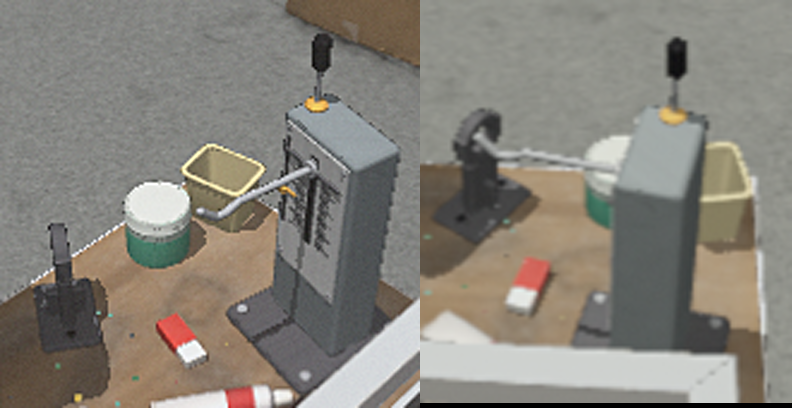

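The zoom shows the knob, hook and bracket eye clearly: the hook tip is at about scene (249.6,218) and side (233.7,198.5), and the jar and pail are beyond the hook. Next I refine the scale frame, hook and bracket.

Run:
```python
from h import *
cs=[cap('scene'),cap('side')]
print('tip tri',tri(cs[0],(249.6,217),cs[1],(233.7,197.5)))
for c in cs:
    P=cloud(c);f=c['frame'].astype(int);v=c['z_map']>0
    near=v&(np.hypot(P[...,0]-.57,P[...,1]-.165)<.08)
    m=near&(abs(P[...,2]-.240)<.003)
    n,l,s,ce=cv2.connectedComponentsWithStats(m.astype(np.uint8));i=1+s[1:,4].argmax();q=P[l==i]
    print('top',len(q),cv2.minAreaRect((q[:,:2]*1000).astype(np.float32)),q[:,2].mean())
    b=near&(abs(P[...,2]-.014)<.003)&(f.max(2)<100);q=P[b]
    print('base',len(q),cv2.minAreaRect((q[:,:2]*1000).astype(np.float32)))
    face=v&(np.hypot(P[...,0]-.57,P[...,1]-.165)<.2)&(P[...,2]>.185)&(P[...,2]<.228)&(f.min(2)>90)
    q=P[face];k=np.hypot(q[:,0]-.57,q[:,1]-.165)>.06;q=q[k]
    print('hook',len(q));
    if len(q)>5:
        mu=q.mean(0);u=np.linalg.svd(q-mu)[2][0];print(mu,np.degrees(np.arctan2(u[1],u[0])),u); t=(q-mu)@u;o=np.argsort(t);print(np.round(q[o][[0,1,2,3,len(o)//4,len(o)//2,-2,-1]],4).tolist())
    fm=v&(P[...,2]>.06)&(P[...,2]<.22)&(np.hypot(P[...,0]-.57,P[...,1]-.165)<.056)
    q=P[fm]; x=q[:,:2]-[.57,.165]
    # side surfaces: print rect
    print('housing',len(q),cv2.minAreaRect((q[:,:2]*1000).astype(np.float32)))
    lo=v&(P[...,2]>.004)&(P[...,2]<.33)&(P[...,1]>.05)&(P[...,1]<.45)&(P[...,0]>.25)&(P[...,0]<.75)
    g=((f[...,1]-f[...,0]>30)&lo);q=P[g];n_=len(q);print('jar green',n_,q.mean(0) if n_ else 0)
    g=((f[...,0]-f[...,2]>40)&(f[...,0]>180)&lo&(P[...,2]>.05)&(P[...,2]<.07));q=P[g];n_=len(q);print('pail rim',n_, cv2.minAreaRect((q[:,:2]*1000).astype(np.float32)) if n_ else 0)
```

```text
tip tri (array([0.43704185, 0.16367104, 0.22071793]), np.float64(0.0020239383177105))
top 682 ((572.0990600585938, 172.12408447265625), (48.62401580810547, 91.63628387451172), 3.5855579376220703) 0.2397449206123443
base 229 ((562.0711669921875, 175.01248168945312), (124.04057312011719, 114.15352630615234), 10.278711318969727)
hook 121
[0.47036832 0.16591    0.21166406] -176.64905029417986 [-0.99826162 -0.05845009  0.00757174]
[[0.51, 0.1692, 0.2127], [0.5086, 0.1671, 0.2124], [0.5084, 0.1702, 0.2127], [0.5084, 0.1665, 0.2104], [0.4863, 0.1638, 0.2122], [0.4694, 0.1649, 0.2088], [0.4332, 0.1623, 0.2198], [0.4323, 0.1644, 0.2185]]
housing 2594 ((550.8927612304688, 159.23849487304688), (52.38007354736328, 100.8511734008789), 31.768901824951172)
jar green 344 [0.41658833 0.25882997 0.02039088]
pail rim 134 ((575.9789428710938, 354.1492919921875), (61.66800308227539, 76.07218933105469), 24.8437442779541)
top 541 ((572.5433349609375, 171.5967559814453), (46.97406768798828, 90.26180267333984), 3.658203125) 0.23906073872992836
base 143 ((584.9366455078125, 163.28880310058594), (120.94635772705078, 107.08045196533203), 25.99774932861328)
hook 106
[0.47106937 0.16531908 0.21019542] 3.051525648927807 [ 0.99857839  0.0532338  -0.00271441]
[[0.4325, 0.1651, 0.218], [0.4329, 0.1639, 0.2161], [0.4346, 0.1659, 0.218], [0.4357, 0.1633, 0.2174], [0.4497, 0.1631, 0.2034], [0.4719, 0.1628, 0.21], [0.5091, 0.1655, 0.2094], [0.5095, 0.1713, 0.2106]]
housing 1300 ((572.5887451171875, 158.30020141601562), (91.8277587890625, 77.82389831542969), 28.573944091796875)
jar green 124 [0.37911247 0.20819262 0.02554585]
pail rim 59 ((590.0662841796875, 358.98272705078125), (39.59965896606445, 81.66114807128906), 9.790780067443848)
```

```bash
cat >> h.py <<'E'
def go(pos,yaw=None):
    s=r.get_state();M=R.from_euler('xyz',s['eef_rot'],degrees=True);d=M.inv().apply(np.array(pos)-s['tcp_pos'])
    rv=np.zeros(3)
    if yaw is not None: rv=(M.inv()*R.from_euler('xyz',[180,0,yaw],degrees=True)).as_rotvec(degrees=True)
    print('go',np.round(d,4).tolist(),np.round(rv,2).tolist())
E
python3 - <<'E'
from h import *
cs=[cap('scene'),cap('side')]
kn=[]
for c,w in zip(cs,[(slice(138,163),slice(288,308)),(slice(162,183),slice(288,306))]):
    f=c['frame'].max(2)[w];m=(f<60).astype(np.uint8);n,l,s,ce=cv2.connectedComponentsWithStats(m);i=1+s[1:,4].argmax()
    print(s[i]); kn.append((ce[i][0]+w[1].start,ce[i][1]+w[0].start))
print('knob tri',kn,tri(cs[0],kn[0],cs[1],kn[1]))
c=cs[0];P=cloud(c);f=c['frame'].astype(int)
w=slice(205,243),slice(214,248);q=P[w][(abs(P[w][...,2]-.061)<.004)];print('jar',len(q),cv2.minEnclosingCircle((q[:,:2]*1000).astype(np.float32)))
e=P[(c['z_map']>0)&(abs(P[...,0]-.5)<.25)&(P[...,1]<.12)&(P[...,1]>-.2)&(P[...,2]>.12)];print('rack',len(e),e.min(0),e.max(0))
go([.5702,.2058,.345],-18)
E
```

```text
[  7   6   9  16 107]
[ 7  5  6 13 67]
knob tri [(np.float64(298.29906542056074), np.float64(151.14953271028037)), (np.float64(297.43283582089555), np.float64(173.2537313432836))] (array([0.57054524, 0.20853214, 0.29169502]), np.float64(0.0011541458705837321))
jar 408 ((502.5955810546875, 344.94482421875), 42.77559280395508)
rack 13746 [ 0.25002482 -0.19990555  0.12001392] [0.7252534  0.07400443 0.31014987]
go [0.4218, 0.2396, -0.1185] [0.01, -0.0, -8.06]
```

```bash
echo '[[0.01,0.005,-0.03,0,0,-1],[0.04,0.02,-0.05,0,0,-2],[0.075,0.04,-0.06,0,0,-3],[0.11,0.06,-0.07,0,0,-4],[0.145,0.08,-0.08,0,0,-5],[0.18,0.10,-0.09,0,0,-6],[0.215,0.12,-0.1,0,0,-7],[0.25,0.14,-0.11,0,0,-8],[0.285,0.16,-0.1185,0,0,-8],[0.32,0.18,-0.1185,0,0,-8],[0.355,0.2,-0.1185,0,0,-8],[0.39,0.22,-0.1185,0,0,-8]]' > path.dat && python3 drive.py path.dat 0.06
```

```text
refused: ROWS must be rows one to a line, with the numbers parted by commas. Nothing was moved.
```

Refused on format, not on reach. It needs rows one to a line, with the numbers parted by commas.

```bash
echo '0.01,0.005,-0.03,0,0,-1
0.04,0.02,-0.05,0,0,-2
0.075,0.04,-0.06,0,0,-3
0.11,0.06,-0.07,0,0,-4
0.145,0.08,-0.08,0,0,-5
0.18,0.10,-0.09,0,0,-6
0.215,0.12,-0.1,0,0,-7
0.25,0.14,-0.11,0,0,-8
0.285,0.16,-0.1185,0,0,-8
0.32,0.18,-0.1185,0,0,-8
0.355,0.2,-0.1185,0,0,-8
0.39,0.22,-0.1185,0,0,-8' > path.dat && python3 drive.py path.dat 0.06
python3 - <<'E'
from h import *
st();go([.5705,.207,.345],-18)
c=cap('scene');P=cloud(c)
for x in(.35,.4,.45,.5):
    e=P[(c['z_map']>0)&(abs(P[...,0]-x)<.025)&(P[...,1]<.12)&(P[...,1]>.0)&(P[...,2]>.02)];print('rack',x,len(e),e.max(0) if len(e) else 0, e[e[:,1]>.03].max(0) if (e[:,1]>.03).any() else 0)
E
```

```text
time_s: 1.45
tcp_pos: [0.5509, 0.2357, 0.3457]
eef_rot: [-179.9, -0.0, -18.0]
contact_force: [1.7, 0.1, 0.4]
gripper_width: 0.0603
gripper_force: 0.0
{'time_s': 1.45, 'joints': [41.8231, 10.3892, 2.1082, -0.0039, -81.6509, 30.1357], 'tcp_pos': [0.5509, 0.2357, 0.3457], 'eef_rot': [-179.9392, -0.0308, -18.0418], 'contact_force': [1.6605, 0.1327, 0.422], 'gripper_width': 0.0603, 'gripper_force': 0.0}
go [0.0275, 0.0212, 0.0007] [-0.06, -0.03, -0.04]
rack 0.35 0 0 0
rack 0.4 110 [0.42469979 0.06999999 0.16294635] [0.42386279 0.06999999 0.04079466]
rack 0.45 327 [0.47481288 0.11963269 0.16379989] [0.47428952 0.11963269 0.04088572]
rack 0.5 664 [0.52499548 0.11964239 0.16356462] [0.52484497 0.11964239 0.16188131]
```

```bash
echo '0.0275,0.0212,0,0,0,0
0.0275,0.0212,0,0,0,0
0.0275,0.0212,0,0,0,0
0.0275,0.0212,0,0,0,0' > path.dat && python3 drive.py path.dat
python3 - <<'E'
from h import *
c=cap('wrist','w1.png');P=cloud(c);v=c['z_map']>0
m=v&(np.hypot(P[...,0]-.5705,P[...,1]-.207)<.025)&(P[...,2]>.27)&(P[...,2]<.32)
q=P[m];print(len(q),q.min(0),q.max(0),q.mean(0),np.argwhere(m).min(0),np.argwhere(m).max(0))
q=q[q[:,2]>q[:,2].max()-.004]; print(cv2.minEnclosingCircle((q[:,:2]*1000).astype(np.float32)),q.mean(0))
print(project(c,[.5705,.207,.306]));st()
E
```

```text
time_s: 1.83
tcp_pos: [0.5697, 0.2087, 0.345]
eef_rot: [-180.0, 0.0, -18.1]
contact_force: [0.6, 0.5, -0.0]
gripper_width: 0.0599
gripper_force: 0.0
661 [0.56168783 0.20129122 0.28028758] [0.57701363 0.21687912 0.30734234] [0.5712949  0.20849986 0.30137839] [197 242] [229 266]
((569.2560424804688, 208.99436950683594), 7.676675319671631) [0.56950894 0.20902316 0.30537033]
[[256.86255538 216.17261053]]
{'time_s': 1.8833, 'joints': [38.595, 11.1845, 3.0194, -0.0119, -81.8324, 33.3633], 'tcp_pos': [0.5695, 0.2092, 0.3451], 'eef_rot': [-179.9914, 0.0084, -18.0433], 'contact_force': [-0.4939, 0.7151, 0.0455], 'gripper_width': 0.0602, 'gripper_force': 0.0}
```

View pics/w1.png

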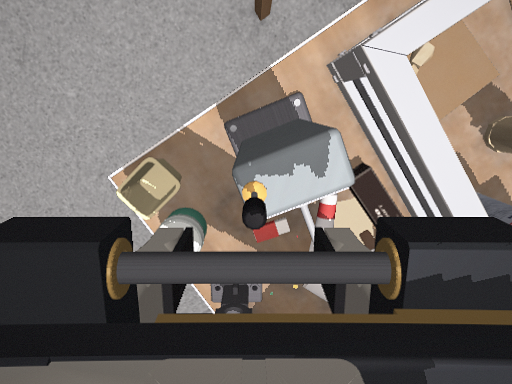

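The wrist view shows the black knob top at (255,210), between the fingers and centred. Now I descend and pinch gently.

```bash
echo '0,0,0.015,0,0,0
0,0,0.03,0,0,0
0,0,0.045,0,0,0
0,0,0.057,0,0,0
0,0,0.065,0,0,0
0,0,0.065,0,0,0
0,0,0.065,0,0,0' > path.dat && python3 drive.py path.dat 0.04
echo '0,0,0,0,0,0
0,0,0,0,0,0
0,0,0,0,0,0
0,0,0,0,0,0
0,0,0,0,0,0
0,0,0,0,0,0
0,0,0,0,0,0
0,0,0,0,0,0' > path.dat && python3 drive.py path.dat 0.008 5
```

```text
time_s: 2.47
tcp_pos: [0.5695, 0.2094, 0.2803]
eef_rot: [180.0, -0.0, -18.0]
contact_force: [0.2, -0.6, 0.5]
gripper_width: 0.0404
gripper_force: 0.0
time_s: 3.13
tcp_pos: [0.5698, 0.2084, 0.2801]
eef_rot: [180.0, -0.0, -18.1]
contact_force: [-0.5, -2.1, 0.4]
gripper_width: 0.0159
gripper_force: 5.0
```

```bash
echo '0,0,-0.002,0,0,0
0,0,-0.005,0,0,0
0,0,-0.008,0,0,0
0,0,-0.011,0,0,0
0,0,-0.014,0,0,0
0,0,-0.017,0,0,0
0,0,-0.02,0,0,0
0,0,-0.023,0,0,0
0,0,-0.026,0,0,0
0,0,-0.029,0,0,0
0,0,-0.031,0,0,0
0,0,-0.032,0,0,0' > path.dat && python3 drive.py path.dat
echo '0,0,-0.0005,0,0,0
0,0,-0.001,0,0,0
0,0,-0.0015,0,0,0
0,0,-0.002,0,0,0
0,0,-0.0025,0,0,0
0,0,-0.003,0,0,0
0,0,-0.003,0,0,0' > path.dat && python3 drive.py path.dat
python3 - <<'E'
from h import *
for n in('scene','side'):
    c=cap(n,n+'2.png')
    P=cloud(c);m=(c['frame'].max(2)<60)
a=cv2.imread('pics/scene2.png')[130:260,240:340];cv2.imwrite('pics/z2.png',cv2.resize(a,None,fx=4.5,fy=4.5,interpolation=2))
E
```

```text
time_s: 4.13
tcp_pos: [0.5698, 0.2086, 0.3124]
eef_rot: [180.0, -0.0, -18.1]
contact_force: [-1.1, -4.7, -1.1]
gripper_width: 0.0159
gripper_force: 5.0
time_s: 4.72
tcp_pos: [0.5698, 0.2085, 0.315]
eef_rot: [180.0, 0.0, -18.1]
contact_force: [0.3, -4.9, 0.1]
gripper_width: 0.0155
gripper_force: 5.0
```

View pics/z2.png

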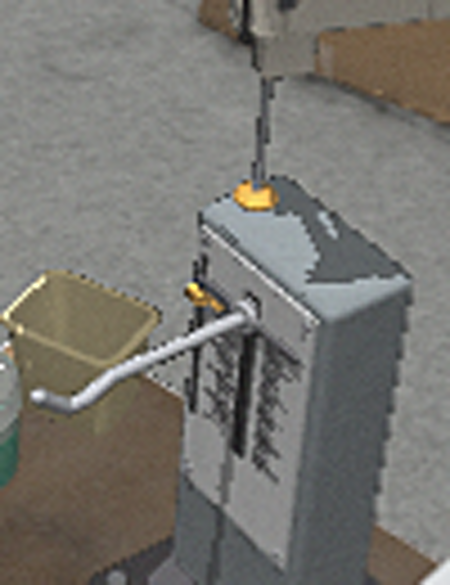

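The crop shows the yellow marker just below the dark pointer bar, with a few mm left. I creep up the rest while watching the vertical force.

```bash
for i in 1 2 3; do echo '0,0,-0.0005,0,0,0
0,0,-0.001,0,0,0
0,0,-0.001,0,0,0
0,0,-0.001,0,0,0' > path.dat && python3 drive.py path.dat - 4 | grep -E "pos|force"; done
```

```text
tcp_pos: [0.5698, 0.2086, 0.316]
contact_force: [-0.9, -5.6, 0.5]
gripper_force: 4.0
tcp_pos: [0.5698, 0.2086, 0.317]
contact_force: [0.9, -5.7, -0.3]
gripper_force: 4.0
tcp_pos: [0.5698, 0.2086, 0.318]
contact_force: [0.1, -4.5, 0.1]
gripper_force: 4.0
```

```bash
for i in 1 2 3; do echo '0,0,-0.0004,0,0,0
0,0,-0.0007,0,0,0
0,0,-0.0007,0,0,0
0,0,-0.0007,0,0,0' > path.dat && python3 drive.py path.dat | grep -E "pos|force"; done
```

```text
tcp_pos: [0.5698, 0.2086, 0.3187]
contact_force: [-0.1, -6.0, -0.5]
gripper_force: 4.0
tcp_pos: [0.5698, 0.2086, 0.3194]
contact_force: [-0.4, -4.2, -0.2]
gripper_force: 4.0
tcp_pos: [0.5698, 0.2086, 0.3201]
contact_force: [0.5, -4.9, 0.5]
gripper_force: 4.0
```

```bash
for i in 1 2; do echo '0,0,-0.0004,0,0,0
0,0,-0.0007,0,0,0
0,0,-0.0007,0,0,0
0,0,-0.0007,0,0,0' > path.dat && python3 drive.py path.dat | grep -E "pos|force"; done
python3 - <<'E'
from h import *
c=cap('scene','s3.png')
f=c['frame'].astype(int);P=cloud(c)
for nm in('scene2.png','s3.png'):
    b=cv2.imread('pics/'+nm)[:,:,::-1].astype(int);m=(b[...,0]-b[...,2]>60);m[:185]=0;m[215:]=0;m[:,:275]=0;m[:,300:]=0
    y=np.argwhere(m);print(nm,len(y),y.mean(0),y.min(0),y.max(0))
a=cv2.imread('pics/s3.png')[170:230,265:325];cv2.imwrite('pics/z3.png',cv2.resize(a,None,fx=9,fy=9,interpolation=0))
E
```

```text
tcp_pos: [0.5697, 0.2086, 0.3205]
contact_force: [0.1, -5.1, -1.1]
gripper_force: 4.0
tcp_pos: [0.5697, 0.2086, 0.3207]
contact_force: [0.9, -5.1, -3.3]
gripper_force: 4.0
scene2.png 20 [195.7  284.75] [193 282] [198 289]
s3.png 12 [193.08333333 283.33333333] [191 282] [195 285]
```

View pics/z3.png

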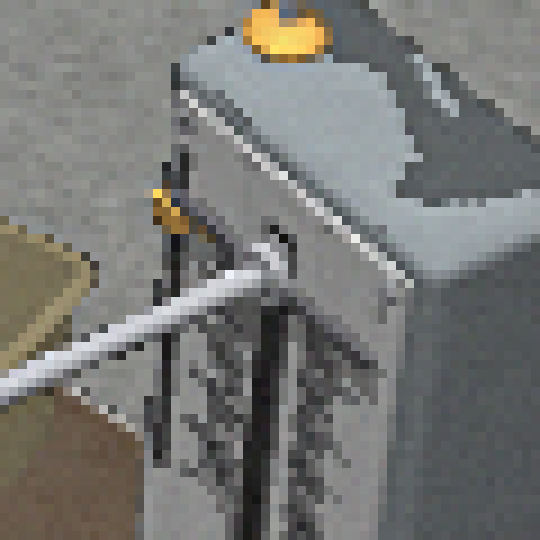

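The marker now butts against the pointer, and the −3.3 N force confirms it. I release and retreat straight up.

```bash
echo '0,0,0,0,0,0
0,0,0,0,0,0
0,0,0,0,0,0
0,0,0,0,0,0
0,0,0,0,0,0' > path.dat && python3 drive.py path.dat 0.05
echo '0,0,-0.02,0,0,0
0,0,-0.045,0,0,0
0,0,-0.06,0,0,0
0,0,-0.06,0,0,0' > path.dat && python3 drive.py path.dat 0.085
python3 - <<'E'
from h import *
c=cap('scene','s4.png')
b=c['frame'].astype(int);m=(b[...,0]-b[...,2]>60);m[:185]=0;m[215:]=0;m[:,:275]=0;m[:,300:]=0
y=np.argwhere(m);print(len(y),y.mean(0),y.min(0),y.max(0))
w=slice(115,160),slice(285,312);f=b.max(2)[w];n,l,s,ce=cv2.connectedComponentsWithStats((f<60).astype(np.uint8));print(s[1:],ce[1:]+[285,115])
st();go([.3715,.3008,.20],-17.7)
E
```

```text
time_s: 7.95
tcp_pos: [0.5699, 0.2092, 0.3218]
eef_rot: [-180.0, -0.0, -18.0]
contact_force: [-0.3, -0.0, 0.5]
gripper_width: 0.0438
gripper_force: 0.0
time_s: 8.28
tcp_pos: [0.5711, 0.2092, 0.3858]
eef_rot: [-179.7, -0.3, -18.0]
contact_force: [0.3, -0.7, 0.4]
gripper_width: 0.0703
gripper_force: 0.0
13 [193.15384615 283.23076923] [191 282] [195 285]
[[ 11  12   9  15 110]
 [ 13  30   1   2   2]] [[300.02727273 133.9       ]
 [298.         145.5       ]]
{'time_s': 8.3333, 'joints': [38.5528, 10.7534, 7.2705, 0.0155, -86.283, 33.3987], 'tcp_pos': [0.5705, 0.2092, 0.3837], 'eef_rot': [-179.8131, -0.1418, -18.0477], 'contact_force': [-0.1558, -0.523, -1.3319], 'gripper_width': 0.074, 'gripper_force': 0.0}
go [-0.218, -0.0248, 0.1832] [-0.19, -0.14, -0.35]
```

```bash
echo '-0.03,-0.003,0,0,0,0
-0.065,-0.007,0,0,0,0
-0.1,-0.011,0.01,0,0,0
-0.13,-0.015,0.03,0,0,0
-0.155,-0.018,0.06,0,0,0
-0.175,-0.02,0.09,0,0,0
-0.195,-0.023,0.12,0,0,0
-0.21,-0.0248,0.15,0,0,0
-0.218,-0.0248,0.17,0,0,0
-0.218,-0.0248,0.18,0,0,0
-0.218,-0.0248,0.18,0,0,0' > path.dat && python3 drive.py path.dat 0.085
python3 - <<'E'
from h import *
c=cap('wrist','w5.png');P=cloud(c);v=c['z_map']>0;f=c['frame'].max(2)
d=v&(np.hypot(P[...,0]-.3715,P[...,1]-.3008)<.055)
for lo,hi in((.104,.116),(.006,.012)):
    q=P[d&(P[...,2]>lo)&(P[...,2]<hi)&(f<110)];print(len(q),q[:,2].max(),q.mean(0),cv2.minAreaRect((q[:,:2]*1000).astype(np.float32)))
st()
E
```

```text
time_s: 9.25
tcp_pos: [0.3691, 0.2988, 0.1992]
eef_rot: [179.8, 0.1, -18.0]
contact_force: [-0.2, -1.4, 1.2]
gripper_width: 0.0846
gripper_force: 0.0
881 0.11399815147289705 [0.37150246 0.30385575 0.10970161] ((370.8156433105469, 304.1969909667969), (37.774131774902344, 14.193988800048828), 72.5407943725586)
2270 0.01194902797013181 [0.37994588 0.30073785 0.00862581] ((370.75067138671875, 304.3875732421875), (82.95909118652344, 54.669349670410156), 71.95292663574219)
{'time_s': 9.3, 'joints': [62.7393, 2.7454, -25.6831, 0.0137, -61.6782, 9.2339], 'tcp_pos': [0.3702, 0.2995, 0.201], 'eef_rot': [179.8927, 0.0053, -18.0204], 'contact_force': [0.7272, -0.2555, 0.8136], 'gripper_width': 0.0849, 'gripper_force': 0.0}
```

View pics/w5.png

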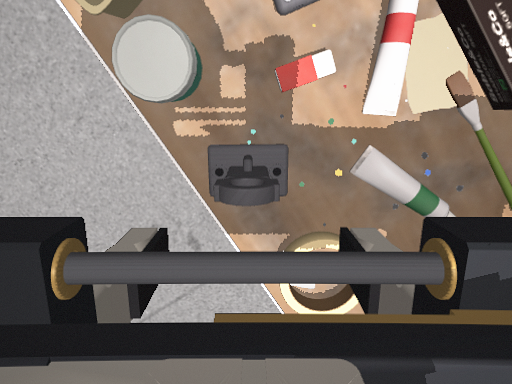

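The wrist view shows the bracket centred between the fingers, with its foot at (210–288,145–195) and the eye bar at (248,190). Now I descend and grip the eye flats.

```bash
echo '0,-0.003,0.02,0,0,0
0,-0.003,0.045,0,0,0
0,-0.003,0.07,0,0,0
0,-0.003,0.095,0,0,0
0,-0.003,0.115,0,0,0
0,-0.003,0.126,0,0,0
0,-0.003,0.13,0,0,0
0,-0.003,0.13,0,0,0
0,-0.003,0.13,0,0,0' > path.dat && python3 drive.py path.dat 0.085
echo '0,0,0,0,0,0
0,0,0,0,0,0
0,0,0,0,0,0
0,0,0,0,0,0
0,0,0,0,0,0
0,0,0,0,0,0
0,0,0,0,0,0
0,0,0,0,0,0' > path.dat && python3 drive.py path.dat 0.04 25
```

```text
time_s: 10.05
tcp_pos: [0.3722, 0.3035, 0.0727]
eef_rot: [-179.9, -0.0, -18.1]
contact_force: [0.4, 0.3, -0.2]
gripper_width: 0.0852
gripper_force: 0.0
time_s: 10.72
tcp_pos: [0.3714, 0.3032, 0.0718]
eef_rot: [-180.0, -0.0, -18.0]
contact_force: [1.1, 0.9, 1.6]
gripper_width: 0.052
gripper_force: 25.0
```

```bash
echo '0,0,-0.005,0,0,0
0,0,-0.015,0,0,0
0,0,-0.03,0,0,0
0,0,-0.05,0,0,0
0,0,-0.07,0,0,0
0,0,-0.09,0,0,0
0,0,-0.11,0,0,0
0,0,-0.122,0,0,0
0,0,-0.128,0,0,0
0,0,-0.128,0,0,0
0,0,-0.128,0,0,0
0,0,-0.128,0,0,0' > path.dat && python3 drive.py path.dat
python3 - <<'E'
from h import *
a=np.array([r.get_state()['contact_force']]);print(a)
st();go([.4006,.1611,.200],3.6)
E
```

```text
time_s: 11.72
tcp_pos: [0.3706, 0.302, 0.1983]
eef_rot: [179.9, 0.1, -18.1]
contact_force: [-0.3, 0.8, -3.6]
gripper_width: 0.0515
gripper_force: 25.0
[[-0.27576828  0.76824903 -3.57358977]]
{'time_s': 11.7167, 'joints': [62.8047, 3.0944, -25.6721, -0.0357, -61.3655, 9.133], 'tcp_pos': [0.3706, 0.302, 0.1983], 'eef_rot': [179.8746, 0.0518, -18.0795], 'contact_force': [-0.2758, 0.7682, -3.5736], 'gripper_width': 0.0515, 'gripper_force': 24.9995}
go [0.0723, 0.1246, -0.0015] [0.11, 0.07, -21.68]
```

```bash
echo '0.005,0.01,0,0,0,-2
0.014,0.024,0,0,0,-4
0.024,0.04,0,0,0,-7
0.034,0.058,0,0,0,-10
0.044,0.076,0,0,0,-13
0.054,0.094,0,0,0,-16
0.063,0.11,-0.001,0,0,-19
0.07,0.12,-0.0015,0,0,-21
0.0723,0.1246,-0.0015,0,0,-21.7
0.0723,0.1246,-0.0015,0,0,-21.7
0.0723,0.1246,-0.0015,0,0,-21.7
0.0723,0.1246,-0.0015,0,0,-21.7' > path.dat && python3 drive.py path.dat
python3 - <<'E'
from h import *
st();cs=[cap('scene','s6.png'),cap('side','d6.png'),cap('wrist','w6.png')]
for c in cs:
    P=cloud(c);f=c['frame'].astype(int);v=c['z_map']>0
    q=P[v&(f.max(2)<75)&(np.hypot(P[...,0]-.4006,P[...,1]-.161)<.05)&(P[...,2]>.17)&(P[...,2]<.25)]
    print('eye',len(q),q.mean(0) if len(q) else 0, cv2.minAreaRect((q[:,:2]*1000).astype(np.float32)) if len(q) else 0,(q.min(0),q.max(0)) if len(q) else 0)
    h=v&(f.min(2)>80)&(P[...,2]>.19)&(P[...,2]<.23)&(P[...,0]<.54)&(P[...,0]>.42)&(abs(P[...,1]-.165)<.02)
    q=P[h];print('hook',len(q));
    if len(q): 
        i=q[:,0]<q[:,0].min()+.006;print(q[i].mean(0),q[:,0].min()); j=(q[:,0]>.47)&(q[:,0]<.5);print(q[j].mean(0),q[j][:,1].min(),q[j][:,1].max(),q[j][:,2].max())
a=cv2.imread('pics/s6.png')[150:290,190:330];b=cv2.imread('pics/d6.png')[150:270,200:310]
cv2.imwrite('pics/z6.png',np.hstack([cv2.resize(a,(400,400),interpolation=2),cv2.resize(b,(367,400),interpolation=2)]))
E
```

```text
time_s: 12.72
tcp_pos: [0.4011, 0.1623, 0.2007]
eef_rot: [180.0, 0.0, 3.6]
contact_force: [0.5, -0.0, -3.5]
gripper_width: 0.0518
gripper_force: 25.0
{'time_s': 12.7167, 'joints': [48.3296, -1.8302, -30.3452, -0.0077, -61.5172, 45.2766], 'tcp_pos': [0.4011, 0.1623, 0.2007], 'eef_rot': [179.9821, 0.0277, 3.6025], 'contact_force': [0.5489, -0.0444, -3.4928], 'gripper_width': 0.0518, 'gripper_force': 24.9996}
eye 275 [0.39608247 0.16443308 0.20004447] ((399.30322265625, 162.49069213867188), (18.984867095947266, 83.74698638916016), 3.22577166557312) (array([0.38752131, 0.12040035, 0.17002488]), array([0.40746197, 0.20384885, 0.24861004]))
hook 50
[0.51558236 0.16896281 0.21302933] 0.5118965787391051<stdin>:10: RuntimeWarning: Mean of empty slice.
  ret = um.true_divide(
Traceback (most recent call last):
ValueError: zero-size array to reduction operation minimum which has no identity
```

Run:
```python
from h import *
a=cv2.imread('pics/s6.png')[150:290,190:330];b=cv2.imread('pics/d6.png')[150:270,200:310]
cv2.imwrite('pics/z6.png',np.hstack([cv2.resize(a,(400,400),interpolation=2),cv2.resize(b,(367,400),interpolation=2)]))
c=cap('side');P=cloud(c);f=c['frame'].astype(int);v=c['z_map']>0
q=P[v&(f.max(2)<75)&(np.hypot(P[...,0]-.4006,P[...,1]-.161)<.05)&(P[...,2]>.17)&(P[...,2]<.25)];print('eye',len(q),q.mean(0),q.min(0),q.max(0))
q=P[v&(f.min(2)>80)&(P[...,2]>.19)&(P[...,2]<.23)&(P[...,0]<.54)&(P[...,0]>.42)&(abs(P[...,1]-.165)<.02)];print('hook',len(q),q.min(0),q.max(0),q.mean(0))
for p in ([.4356,.1633,.2205],[.4545,.1645,.2075],[.401,.162,.2165]): print(project(c,p),project(cap('scene'),p))
```

```text
eye 86 [0.40659331 0.16302234 0.19097347] [0.39776145 0.13971512 0.1700634 ] [0.40966088 0.20374353 0.24753959]
hook 150 [0.43250408 0.15961051 0.19990419] [0.53975671 0.17223413 0.220561  ] [0.48496768 0.16578896 0.21055528]
[[232.91388422 197.96594328]] [[248.86543103 216.93772799]]
[[241.10428891 203.71794036]] [[257.24443263 218.32883981]]
[[218.78724726 196.46921314]] [[232.52834565 225.50166875]]
```

View pics/z6.png

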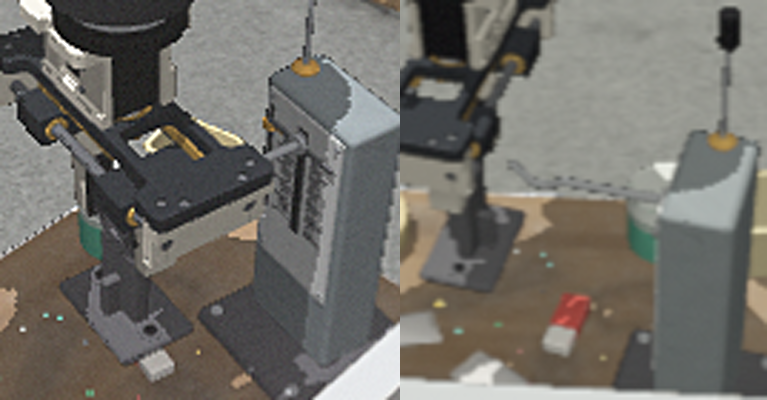

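Both views show the bracket held upright, with the hook tip just ahead of the eye at eye-centre height. I thread it slowly.

```bash
echo '0.003,0,0,0,0,0
0.008,0,0,0,0,0
0.013,0,0,0,0,0
0.018,0,0,0,0,0
0.023,0,0,0,0,0
0.028,0,0,0,0,0
0.032,0,0,0,0,0
0.035,0,0,0,0,0
0.035,0,0,0,0,0' > path.dat && python3 drive.py path.dat
echo '0.003,0,0.002,0,0,0
0.006,0.001,0.004,0,0,0
0.009,0.001,0.006,0,0,0
0.012,0.001,0.008,0,0,0
0.015,0.001,0.01,0,0,0
0.0175,0.001,0.0115,0,0,0
0.0185,0.001,0.0125,0,0,0
0.0185,0.001,0.0125,0,0,0
0.0185,0.001,0.0125,0,0,0' > path.dat && python3 drive.py path.dat
python3 - <<'E'
from h import *
c=cap('side','d7.png');d=cap('scene','s7.png');st()
a=cv2.imread('pics/s7.png')[150:290,210:350];b=cv2.imread('pics/d7.png')[150:270,210:320]
cv2.imwrite('pics/z7.png',np.hstack([cv2.resize(a,(400,400),interpolation=2),cv2.resize(b,(367,400),interpolation=2)]))
E
```

```text
time_s: 13.82
tcp_pos: [0.4368, 0.1641, 0.2009]
eef_rot: [180.0, 0.0, 3.6]
contact_force: [0.3, 0.4, -3.8]
gripper_width: 0.0513
gripper_force: 25.0
time_s: 14.57
tcp_pos: [0.4547, 0.1642, 0.1885]
eef_rot: [180.0, 0.0, 3.6]
contact_force: [-0.4, -0.8, -2.7]
gripper_width: 0.0518
gripper_force: 25.0
{'time_s': 14.6667, 'joints': [43.2383, 4.0487, -26.0107, 0.0024, -59.9363, 50.4092], 'tcp_pos': [0.4547, 0.1643, 0.1886], 'eef_rot': [-179.9989, -0.0046, 3.6487], 'contact_force': [-0.0915, 0.6638, -3.784], 'gripper_width': 0.0519, 'gripper_force': 24.9996}
```

View pics/z7.png

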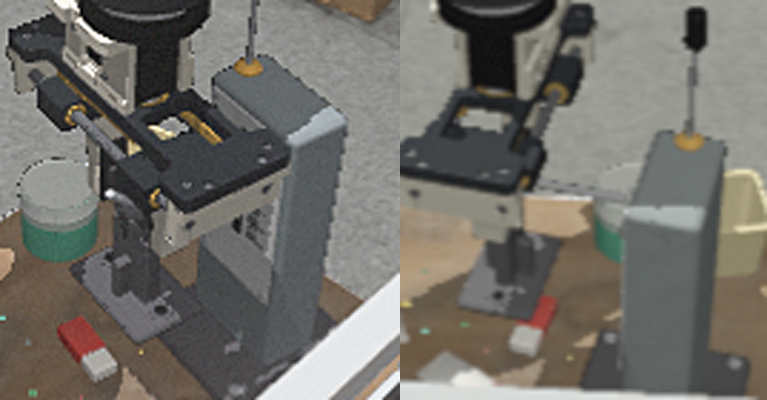

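The bracket is threaded: the hook tip shows through the eye at left (110,195). I lower it gently.

```bash
echo '0,0,0.002,0,0,0
0,0,0.004,0,0,0
0,0,0.006,0,0,0
0,0,0.0075,0,0,0
0,0,0.0085,0,0,0
0,0,0.0095,0,0,0
0,0,0.0105,0,0,0
0,0,0.0115,0,0,0
0,0,0.0125,0,0,0
0,0,0.0135,0,0,0
0,0,0.0145,0,0,0
0,0,0.0155,0,0,0' > path.dat && python3 drive.py path.dat | grep -E 'pos|ct_f'
echo '0,0,0.001,0,0,0
0,0,0.002,0,0,0
0,0,0.003,0,0,0
0,0,0.004,0,0,0
0,0,0.005,0,0,0
0,0,0.006,0,0,0
0,0,0.007,0,0,0
0,0,0.008,0,0,0
0,0,0.009,0,0,0
0,0,0.01,0,0,0
0,0,0.01,0,0,0
0,0,0.01,0,0,0' > path.dat && python3 drive.py path.dat | grep -E 'pos|ct_f'
```

```text
tcp_pos: [0.4548, 0.1643, 0.173]
contact_force: [-0.1, -0.8, -3.4]
tcp_pos: [0.4548, 0.1643, 0.163]
contact_force: [-0.2, -0.4, -2.7]
```

```bash
for i in 1 2; do echo '0,0,0.001,0,0,0
0,0,0.002,0,0,0
0,0,0.003,0,0,0
0,0,0.004,0,0,0
0,0,0.005,0,0,0
0,0,0.006,0,0,0
0,0,0.007,0,0,0
0,0,0.008,0,0,0
0,0,0.009,0,0,0
0,0,0.01,0,0,0
0,0,0.01,0,0,0
0,0,0.01,0,0,0' > path.dat && python3 drive.py path.dat | grep -E 'pos|ct_f'; done
python3 - <<'E'
from h import *
import time
c=cap('scene')
F=[]
for i in range(10): cap('scene'); F.append(r.get_state()['contact_force'])
print(np.mean(F,0),np.std(F,0))
E
```

```text
tcp_pos: [0.4548, 0.1643, 0.153]
contact_force: [0.9, 0.2, -1.1]
tcp_pos: [0.4548, 0.1643, 0.143]
contact_force: [0.3, -0.4, -0.5]
[ 0.23163516  0.24921622 -0.25433941] [0.62190601 0.34781943 0.40592942]
```

```bash
cat > avg.py <<'E'
from h import *
F=[]
for i in range(25): r.capture('scene'); F.append(r.get_state()['contact_force'])
F=np.array(F);print(r.get_state()['tcp_pos'],F.mean(0),F.std(0)/5)
E
python3 avg.py
echo '0,0,0.0004,0,0,0
0,0,0.0008,0,0,0
0,0,0.0012,0,0,0
0,0,0.0015,0,0,0
0,0,0.0015,0,0,0' > path.dat && python3 drive.py path.dat | grep -E 'time|pos|ct_f'
python3 avg.py
```

```text
[0.45472976 0.16427333 0.14306276] [ 0.60658521  0.00790821 -0.28546445] [0.11823739 0.09377285 0.09820284]
time_s: 20.88
tcp_pos: [0.4548, 0.1643, 0.1415]
contact_force: [0.7, -0.4, -0.3]
[0.45472476 0.16424007 0.1415624 ] [ 0.85120997  0.2050299  -0.20237857] [0.10547614 0.11164296 0.06485962]
```

```bash
echo '0.0003,0,0.0003,0,0,0
0.0006,0,0.0006,0,0,0
0.001,0,0.001,0,0,0
0.001,0,0.001,0,0,0
0.001,0,0.001,0,0,0' > path.dat && python3 drive.py path.dat | grep -E 'time|pos|ct_f'
python3 avg.py
```

```text
time_s: 22.55
tcp_pos: [0.4552, 0.1641, 0.1402]
contact_force: [-2.7, 1.5, -0.1]
[0.4555557  0.16420335 0.14048318] [-4.71828933  0.75010178 -0.20266001] [0.16704675 0.10713522 0.10385698]
```

```bash
echo '-0.0003,0,0.0002,0,0,0
-0.0006,0,0.0004,0,0,0
-0.0009,0,0.0005,0,0,0
-0.0009,0,0.0005,0,0,0
-0.0009,0,0.0005,0,0,0' > path.dat && python3 drive.py path.dat - 8| grep -E 'time|pos|ct_f'
python3 avg.py
```

```text
time_s: 24.22
tcp_pos: [0.4553, 0.1644, 0.1403]
contact_force: [-0.1, -1.0, 0.1]
[0.45494875 0.16431992 0.14012726] [ 1.15157632 -0.68660852  0.02421383] [0.16532301 0.08955904 0.1016591 ]
```

```bash
echo '0.0001,0,0,0,0,0
0.0002,0,0,0,0,0
0.0002,0,0,0,0,0
0.0002,0,0,0,0,0' > path.dat && python3 drive.py path.dat - 3| grep -E 'time|pos|ct_f'
echo '0,0,0,0,0,0
0,0,0,0,0,0
0,0,0,0,0,0' > path.dat && python3 drive.py path.dat 0.056
echo '0,0,0,0,0,0
0,0,0,0,0,0
0,0,0,0,0,0
0,0,0,0,0,0
0,0,0,0,0,0
0,0,0,0,0,0' > path.dat && python3 drive.py path.dat 0.082
python3 - <<'E'
from h import *
c=cap('scene','s8.png');d=cap('side','d8.png');w=cap('wrist','w8.png')
a=cv2.imread('pics/s8.png')[150:290,210:350];b=cv2.imread('pics/d8.png')[150:270,210:320]
cv2.imwrite('pics/z8.png',np.hstack([cv2.resize(a,(400,400),interpolation=2),cv2.resize(b,(367,400),interpolation=2)]))
E
```

```text
time_s: 25.8
tcp_pos: [0.455, 0.1643, 0.14]
contact_force: [0.7, -0.1, 0.5]
time_s: 26.05
tcp_pos: [0.4547, 0.1642, 0.1399]
eef_rot: [180.0, 0.0, 3.6]
contact_force: [0.7, 0.6, 0.2]
gripper_width: 0.056
gripper_force: 0.1
time_s: 26.55
tcp_pos: [0.455, 0.1643, 0.1401]
eef_rot: [180.0, 0.0, 3.6]
contact_force: [-0.0, 0.2, 0.0]
gripper_width: 0.0819
gripper_force: 0.0
```

View pics/z8.png

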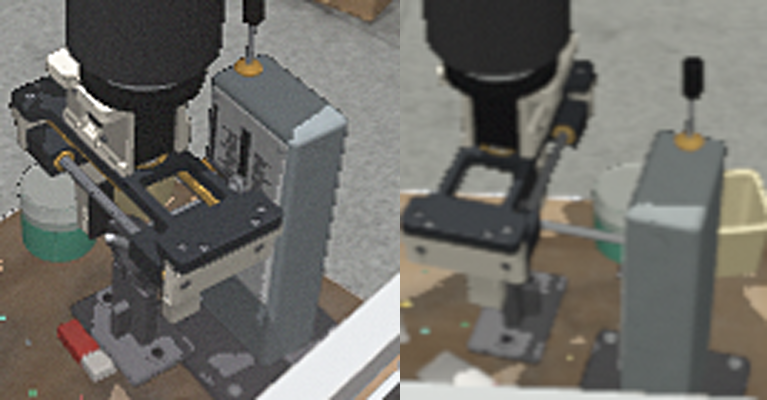

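The bracket hangs upright on the hook with the fingers open and clear. I retreat straight up.

```bash
echo '0,0,-0.004,0,0,0
0,0,-0.012,0,0,0
0,0,-0.022,0,0,0
0,0,-0.034,0,0,0
0,0,-0.046,0,0,0
0,0,-0.06,0,0,0
0,0,-0.075,0,0,0
0,0,-0.09,0,0,0
0,0,-0.105,0,0,0
0,0,-0.12,0,0,0
0,0,-0.13,0,0,0
0,0,-0.13,0,0,0' > path.dat && python3 drive.py path.dat | grep -E 'time|pos|ct_f'
echo '0,0.00,-0.01,0,0,0
-0.01,-0.02,-0.02,0,0,0
-0.02,-0.045,-0.03,0,0,0
-0.03,-0.07,-0.04,0,0,0
-0.035,-0.1,-0.04,0,0,0
-0.04,-0.13,-0.04,0,0,0
-0.04,-0.16,-0.04,0,0,0
-0.04,-0.19,-0.04,0,0,0
-0.04,-0.22,-0.04,0,0,0
-0.04,-0.24,-0.04,0,0,0
-0.04,-0.24,-0.04,0,0,0
-0.04,-0.24,-0.04,0,0,0' > path.dat && python3 drive.py path.dat | grep -E 'time|pos|ct_f'
python3 - <<'E'
from h import *
def knob(c):
    w=slice(140,190),slice(285,312);f=c['frame'].max(2)[w];n,l,s,ce=cv2.connectedComponentsWithStats((f<60).astype(np.uint8));i=1+s[1:,4].argmax();return np.round(ce[i]+[285,140],2)
c=cap('scene','s9.png');d=cap('side','d9.png');u,v=knob(c),knob(d);print(u,v,tri(c,u,d,v))
P=cloud(c);f=c['frame'].astype(int);ok=c['z_map']>0
for k in range(3):
    for i in range(5): cap('scene')
    c=cap('scene');P=cloud(c);f=c['frame'].astype(int)
    m=(c['z_map']>0)&(f.max(2)<80)&(np.hypot(P[...,0]-.4545,P[...,1]-.1645)<.055)&(P[...,2]>.1);q=P[m];print(q.max(0),q.mean(0),len(q))
    h=(c['z_map']>0)&(f.min(2)>90)&(P[...,2]>.14)&(P[...,2]<.2)&(P[...,0]>.47)&(P[...,0]<.51)&(abs(P[...,1]-.166)<.012);q=P[h];print('hook',len(q),q.mean(0) if len(q) else 0)
a=cv2.imread('pics/s9.png')[140:290,210:350];b=cv2.imread('pics/d9.png')[150:270,210:320]
cv2.imwrite('pics/z9.png',np.hstack([cv2.resize(a,None,fx=3.2,fy=3.2,interpolation=2),cv2.resize(b,(340,480),interpolation=2)]))
E
```

```text
time_s: 27.7
tcp_pos: [0.4561, 0.1648, 0.2732]
contact_force: [0.1, -0.0, 0.4]
time_s: 28.7
tcp_pos: [0.3994, 0.4019, 0.309]
contact_force: [-0.4, -0.7, -0.6]
[298.32 150.38] [297.37 173.03] (array([0.57050722, 0.20837951, 0.29298852]), np.float64(0.002125995465816081))
[0.50878671 0.18655874 0.17914456] [0.45235432 0.15794399 0.13604638] 365
hook 58 [0.48929803 0.16719851 0.17403842]
[0.5075897  0.18729437 0.17925876] [0.4523449  0.15819208 0.13623653] 369
hook 60 [0.48934429 0.16698153 0.17425911]
[0.50894354 0.18610136 0.17893407] [0.45222252 0.15833896 0.13609877] 371
hook 58 [0.48949402 0.16704065 0.17439666]
```

View pics/z9.png

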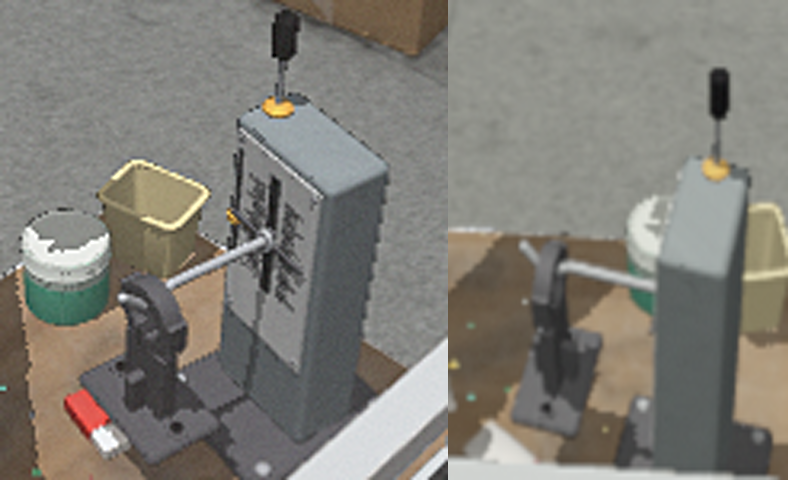

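The final picture shows the bracket hanging still and upright on the hook. The marker (about 38.7 mm) agrees with the pointer (about 37.5 mm), the bystanders look undisturbed, and the arm is clear. Handing in.

```bash
python3 -c "
from plant import r
print(r.close_job())"
```

```text
the job is handed in; nothing more can be done
None
```

The bracket hangs still on the scale's hook at about 37.5 mm (roughly 0.35 kg), with the marker about 1 mm below the pointer by camera measurement; the job is handed in, but no verdict came back.

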